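# Lengthen the scanner arm by one hole

## Robot

A 6-joint arm with a two-finger parallel gripper is mounted at the origin on the work surface. World frame = base frame: x ahead of the robot, y to its left, z up, the work surface at z = 0. Lengths are in m, angles in rad, forces in N, time in s.
With the tool pointing down it reaches from about 0.325 to 0.75 m from the base axis. Payload 7.6 kg.
Tool frame: the origin (TCP) lies on the front face of the gripper's body, between the roots of the fingers; the fingertips stand 73 mm ahead of it and the grasp point (between the pads) lies 54 mm ahead of it; z points along the fingers, y is the line along which they close (so a half turn about z gives the same grasp; the last joint's range is limited). The gripper opens to 85 mm and grips with 20 to 120 N. Pads are 22 mm wide; open, the fingers measure 114 mm over their backs; the gripper's body (76 mm by 85 mm) begins 54 mm behind the grasp point. The pads swing forward as they close: fully open they stand 13 mm farther back than shut.
Start: joints at [1.111, 0.052, 1.401, -0, 1.689, -0.07], TCP at [0.199, 0.486, 0.304] pointing down, gripper open.
Joint ranges: [-2.9, 2.9], [-0.91, 2.17], [0.12, 2.37], [-1.06, 4.2], [0.26, 2.73], [-2.93, 2.93]. Speed limits (rad/s): [2.57, 2.57, 3.01, 3.14, 3.14, 3.14].

## Interface

Orientations are given as a rotation vector (axis times angle).
In Python, from plant import r gives the robot as it stands. The module is installed in compiled form; this text tells all that it offers.
- The arm moves only by the tool jog_arm, never from a script. Its argument "targets" is a list that holds one entry, the list of rows, each a list of 7 numbers: the shift along the world's x, y, z in normalised numbers (1 is 1000 mm), then the turn, a rotation vector about the world's x, y, z in fractions of the full range, 1 being pi rad, then the closure, from 0 (fully open) to 1 (shut). A call has 1 to 20 rows; each row is the pose to reach, as a shift and turn from the pose commanded when the call began; what a row does not reach only later rows make up. A row lasts 1/8 s, in which the tool goes at most 62.5 mm and 10.7 degrees, less where a joint would pass 70% of its speed; a pose out of reach is approached as far as the arm can. A call with a gripper value outside its range is refused whole. The fingers move at their own pace and stop on an object; "force" is the grip in N (left out, the last holds). Time passes only in rows, so rows that repeat a pose let the fingers close. It gives the time, the measured TCP pose, the force, the opening and the grip force at its end, in the units of the state.
- r.read_state(): the state, without advancing time (a new reading comes with each control period).
- r.grab_frame(name): name is "scene" or "top"; returns the picture (384x512x3 uint8, red, green, blue); there is no depth.
- r.camera_params(name): a dict with "intrinsics" (3x3 intrinsics, pixels), "position" and "orientation" of the camera in the world. Camera axes: x right, y down, z forward; pixel columns grow to the right and rows downward; lengths in m; the calibration is good to about 2 mm. A picture is of the moment at which its call begins. camera_params takes no time and is no camera call.
- r.hand_in(): hands the job in; it is judged then, once.
Trained networks look in the newest picture that a camera, given by its name, has taken for a name from the list of things; names that differ only in an ending like _2 or _b are one class to them, and where a whole thing is asked for, a point or a joint stands for the part that bears it (a point fixed in the world has none). Each returns a list of dicts, best first, with "p" (0 to 1); they miss things now and then, are a little off and sometimes report something else, mostly with a low value. They report only what shows in the picture. A call takes as long as a camera call.
- r.boxes_of(camera, query): "uv" ([column, row] in pixels, amid what is visible of it).
The state is a dict: "time_s": time; "joint_positions": joint angles; "dq": joint speeds; "effort": joint torques, N m; "position": TCP position; "eef_rot": TCP orientation; "ft_force": force on the tool from outside, world axes, zero at the start; "moment": the same for the moment, N m; "opening": opening from 0.0 (shut) to 1.0 (fully open); "grasp_force": force on a finger pad.
Only numpy, scipy, OpenCV 4.12 (cv2) and the standard library are available. Lean on these libraries where they do the work, as an engineer would, in place of code of your own. Each camera call takes 0.05 s, during which the arm holds its last target. There are 200 camera calls.

## Task

Lengthen the telescopic scanner arm by one hole, so that the scanner cradle reaches out over the sorting tray: pinch the sprung button in at the side of the sleeve, slide the sleeve outward until the button pops out through the next hole, and then, before letting go, keep a light outward pull of about 10 N against the button for half a second to prove that it has locked. Never load the button against the tube with more than 18 N, leave the other things on the counter where they are, and let go of the arm at the end.

Things in the scene. Friction and masses are not known exactly. Their poses are not given: they have to be found in the camera images.
- stand: Scanner stand, bolted to the counter. Origin on the counter straight below where the button sits; z up; +y is outward (the way the sleeve slides to lengthen the arm); +x is the side on which the button sticks out. Dark steel foot, 130 x 90 x 12 mm, centred 200 mm to -y, with a post 45 x 35 mm, 102 mm high.
- rail_axis (a point): Point on the rail's axis, 80 mm above the stand's origin, axes as the stand's. The rail is a 24 mm square steel tube fixed to the post that runs to +y inside the sleeve and carries the button. It sits in a rubber bush: a pull along y shifts it about 1 mm per 10 N.
- sleeve: Square aluminium tube, 32 x 32 mm, 2.5 mm walls, level, axis 80 mm above the counter; slides outward along the stand's y over the rail (95 mm travel, friction about 2 N). Origin on the axis at its first hole, above the stand's origin at the start (within 1.5 mm); axes as the stand's. Reaches from 108 mm to -y to 90 mm to +y of its origin. The side faces are free to grasp by the button.
- first_hole (a point): Centre of the sleeve's first hole, 15 mm wide, 16 mm high, in its +x face, 16 mm from the axis. The button sticks out of it at the start.
- next_hole_nominal (a point): Where the sleeve's next hole (also 15 x 16 mm; the last one) would nominally be: 60 mm to -y of the first, 18 mm from the axis, in a steel stop plate (60 mm long, 2 mm proud of the sleeve's face). The plate is screwed on by hand, so the real hole is up to 10 mm to either side of this point along y: locking there takes an outward slide of 50 to 70 mm, plus slack of up to 1.5 mm.
- cradle (a point): Middle of the silver cradle with the black scanner, on the sleeve's +y end, 135 mm from the sleeve's origin; 75 mm wide, it fills 90 to 170 mm to +y and reaches 90 mm above the axis. It moves with the sleeve.
- button: Domed steel button, 12 mm across, in the rail. Origin: tip of the dome. Moves only along x on a spring (1.5 N out, 4 N flush); out, the tip is 22.5 mm from the axis, 6.5 mm proud of the sleeve. Pressed flush by a flat finger (the other on the far face) it ducks under the wall when the sleeve is pulled with about 10 N, then runs inside until it springs out at the next hole and stops the sleeve.
- tray: Bystander: open blue plastic sorting tray, 200 x 150 mm, 35 mm high, loose, lying beyond and below the cradle.
- mug: Bystander: black ceramic mug, 82 mm wide, 95 mm high, with markers standing in it to 140 mm.
- pliers: Bystander: steel pliers with black grips, 175 mm long, 16 mm high, lying flat on the robot's side of the stand.
- tape_roll: Bystander: roll of brown packing tape lying flat, 100 mm across, 48 mm high, on the far side of the stand.
- marker: Bystander: marker pen, 130 mm long, 15 mm thick, lying on the far side of the stand.
- carton_a: Bystander: closed cardboard box 200 x 150 x 90 mm.
- carton_b: Bystander: closed cardboard box 120 x 100 x 60 mm.

How it is judged:
By the outcome, as a careful person would: the job done as asked, in the order asked, and still so for the second after the job is handed in, with the robot touching nothing.
It also fails if it takes over 38 s, if anything falls off the work surface, if the arm or the gripper's body presses on something with over 40 N, if the wrist force passes 120 N, or if a joint passes its speed limit or range.

## Working session

There is one attempt and no reset: what is moved stays moved. The work goes in short steps, Python scripts to look and compute and a tool call to move; the robot and the scene stay as the last step left them, time stands still between calls to the robot, and variables do not carry over. Pictures are saved under pics/ and viewed, at most 10 in all, crops included, and the job is handed in when it is done.

Besides the shell and the picture viewer there is one more tool, called after "Request:" as name(argument=value, ...) on one line, values as JSON. jog_arm: Moves the arm, as the interface text tells. Its arguments: {"type":"object","properties":{"targets":{"type":"array"},"force":{"type":"number"}},"required":["targets"]}

```bash
mkdir -p pics
cat > h.py <<'E'
import numpy as np, cv2
from plant import r
from scipy.spatial.transform import Rotation as R
def cam(n):
    c=r.camera_params(n); o=np.array(c["orientation"],float)
    M=o if o.shape==(3,3) else (R.from_rotvec(o).as_matrix() if o.size==3 else R.from_quat(o).as_matrix())
    return np.array(c["intrinsics"]),np.array(c["position"]),M
def ray(n,uv):
    K,p,M=cam(n); d=M@np.linalg.solve(K,[uv[0],uv[1],1]); return p,d
def at_z(n,uv,z):
    p,d=ray(n,uv); return p+d*(z-p[2])/d[2]
def proj(n,X):
    K,p,M=cam(n); q=K@(M.T@(np.array(X)-p)); return q[:2]/q[2]
def tri(a,b):
    (p,d),(q,e)=ray("scene",a),ray("top",b)
    s=np.linalg.lstsq(np.c_[d,-e],q-p,rcond=None)[0]; A,B=p+s[0]*d,q+s[1]*e
    return (A+B)/2,np.linalg.norm(A-B)
E
python3 - <<'E'
from h import *
for n in ("scene","top"):
    f=r.grab_frame(n); cv2.imwrite(f"pics/{n}0.png",cv2.resize(f[:,:,::-1],(800,600),interpolation=cv2.INTER_CUBIC))
    print(n,r.camera_params(n))
    for q in ("stand","sleeve","first_hole","button","cradle","tray","pliers","mug","carton_a"):
        print(q,[(np.round(b["uv"],1).tolist(),round(b["p"],2)) for b in r.boxes_of(n,q)[:2]])
print(r.read_state())
E
```

```text
scene {'intrinsics': array([[442.12732576,   0.        , 247.98208558],
       [  0.        , 442.12732576, 193.64420688],
       [  0.        ,   0.        ,   1.        ]]), 'position': array([ 1.28160333, -0.8326331 ,  0.80407987]), 'orientation': array([-2.06217972, -0.70807493,  0.4101274 ])}
stand [([216.0, 217.8], 0.68), ([238.3, 180.1], 0.29)]
sleeve []
first_hole [([235.3, 175.7], 0.72)]
button []
cradle [([236.2, 181.7], 0.67)]
tray [([273.3, 179.5], 0.56)]
pliers [([199.2, 205.4], 0.72), ([274.4, 178.3], 0.25)]
mug [([65.4, 252.1], 0.74)]
carton_a [([319.1, 146.7], 0.76), ([104.8, 297.7], 0.75)]
top {'intrinsics': array([[378.15146252,   0.        , 249.09949945],
       [  0.        , 378.15146252, 192.07912258],
       [  0.        ,   0.        ,   1.        ]]), 'position': array([0.49883611, 0.00358372, 1.41370353]), 'orientation': array([-2.20546331,  2.18305041, -0.04583558])}
stand [([262.8, 224.0], 0.18)]
sleeve [([238.8, 199.4], 0.74)]
first_hole [([235.5, 198.6], 0.8)]
button []
cradle [([234.5, 198.3], 0.62)]
tray [([194.0, 213.8], 0.92)]
pliers [([259.3, 222.2], 0.82)]
mug [([376.9, 245.6], 0.66)]
carton_a [([385.2, 192.8], 0.68)]
{'time_s': 1.0, 'joint_positions': array([ 1.11070156e+00,  5.21642657e-02,  1.40072042e+00,  1.61210488e-05,
        1.68859406e+00, -7.02918252e-02]), 'dq': array([-0.00120799,  0.00102358, -0.00163326,  0.00185352, -0.00037746,
        0.00018272]), 'effort': array([ 3.16067626e-04, -3.81539297e+01, -3.60310256e+01, -1.40348857e-04,
        1.70037329e-04,  7.10884450e-06]), 'position': array([0.19947754, 0.48563342, 0.30393173]), 'eef_rot': array([6.08426143e-01, 3.08209855e+00, 1.79265910e-04]), 'ft_force': array([ 0.03873832, -0.54511307,  0.02165259]), 'moment': array([0.04879171, 0.04768328, 0.01777906]), 'grasp_force': 0.0, 'opening': 0.9992627484954235}
```

View pics/scene0.png

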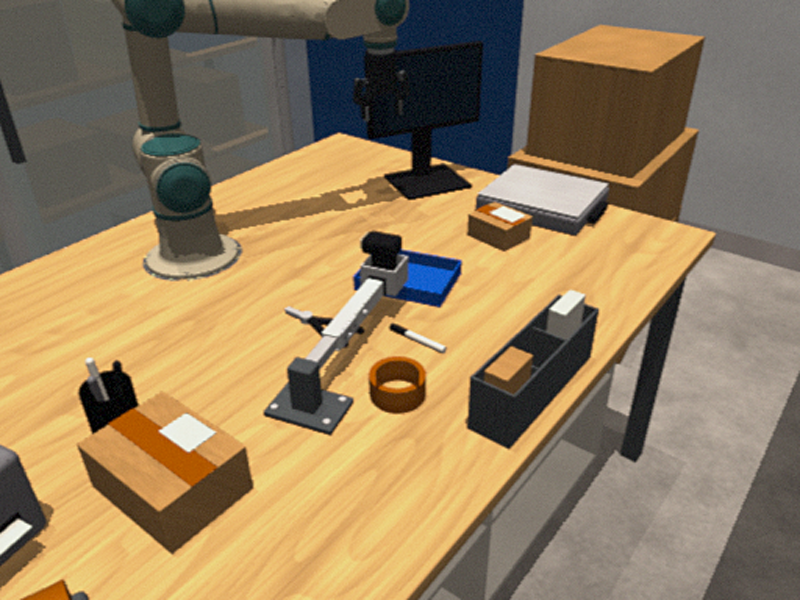

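View pics/top0.png

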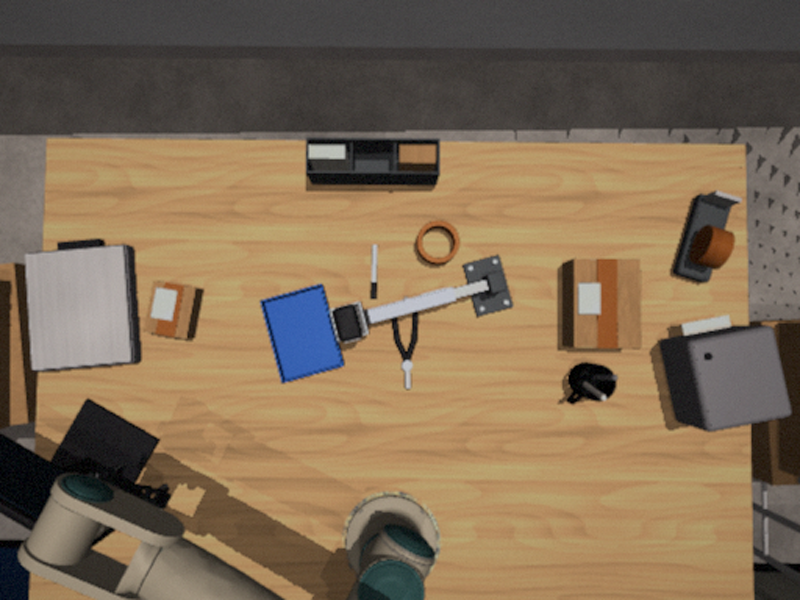

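Top view: the sleeve runs from the post (490,288) to the cradle (348,322), with the pliers below it and the tape and marker above it. Scene view: the button side faces the camera, around (362,330).

Run:
```python
from h import *
f=r.grab_frame("scene")[140:280,160:300]; g=r.grab_frame("top")[155:225,200:340]
a=cv2.resize(f[:,:,::-1],(600,600),interpolation=cv2.INTER_CUBIC); cv2.imwrite("pics/s1.png",a)
cv2.imwrite("pics/t1.png",cv2.resize(g[:,:,::-1],(800,400),interpolation=cv2.INTER_CUBIC))
```

```text
(no output)
```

View pics/s1.png

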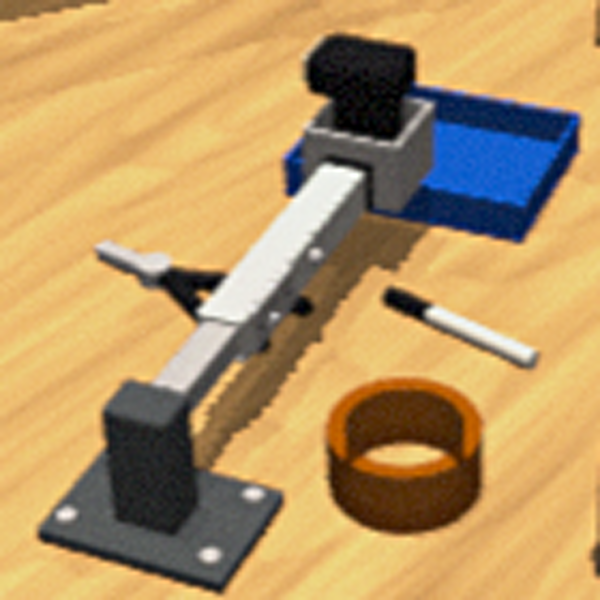

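View pics/t1.png

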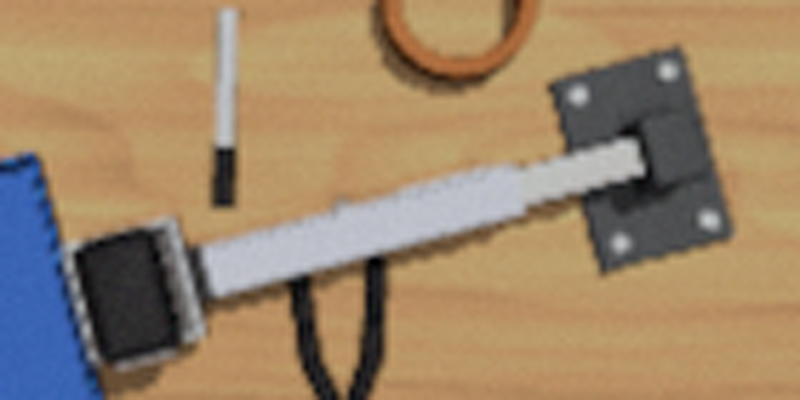

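Scene crop: button at about (316,254), with the stop plate and its hole near (272,318). Top crop: button bump at (342,203), sleeve ends at (203–210, 245–298) and (517–524, 165–213), and foot corners clearly visible.

```bash
cat >> h.py <<'E'
S=lambda U:((np.array(U)+.5)*140/600-.5)+[160,140]
T=lambda U:((np.array(U)+.5)*.175-.5)+[200,155]
E
python3 - <<'E'
from h import *
foot=[at_z("top",T(c),.012) for c in [(548,85),(682,47),(733,238),(603,273)]]
fc=np.mean(foot,0); print("foot",np.round(foot,4).tolist(),fc, [np.linalg.norm(foot[i]-foot[i-1]) for i in range(4)])
e=[at_z("top",T(c),.096) for c in [(203,245),(210,298),(517,168),(524,213)]]
a,b=(e[0]+e[1])/2,(e[2]+e[3])/2; print("sleeve ends",a,b,np.linalg.norm(a-b),np.linalg.norm(e[0]-e[1]))
d=(a-b)[:2]; print("yaw sleeve",np.degrees(np.arctan2(-d[0],d[1])))
d2=(foot[0]+foot[3]-foot[1]-foot[2])[:2]; d3=foot[1]-foot[2]; print("yaw foot",np.degrees(np.arctan2(-d2[0],d2[1])),np.degrees(np.arctan2(d3[1],d3[0])))
print("button",tri(S((316,254)),T((342,203))), at_z("top",T((342,203)),.08),at_z("scene",S((316,254)),.08))
sc=[at_z("scene",S(c),.012) for c in [(38,535),(222,590),(284,492)]]; print("scene foot",np.round(sc,4).tolist())
print("platehole scene",at_z("scene",S((272,318)),.08))
d=(a-b)[:2]/np.linalg.norm((a-b)[:2]); print("origin from foot",fc[:2]+.2*d," from sleeve end",b[:2]+.108*d)
for X in ([.199,.486,.304],): print(proj("top",X),proj("scene",X))
E
```

```text
foot [[0.6518, -0.1593, 0.012], [0.6775, -0.2463, 0.012], [0.5534, -0.2795, 0.012], [0.5298, -0.1954, 0.012]] [ 0.60311393 -0.22013607  0.012     ] [np.float64(0.12722187559686873), np.float64(0.09078813510424337), np.float64(0.12848368860872142), np.float64(0.08736416770513675)]
sleeve ends [0.52641235 0.0581086  0.096     ] [ 0.57780722 -0.13300814  0.096     ] 0.197906643598541 0.032607380156384376
yaw sleeve 15.051816766210843
yaw foot 16.045637698101483 14.983279544671062
button (array([ 0.56795774, -0.02619866,  0.08101352]), np.float64(0.005171184316787947)) [ 0.56991767 -0.02447157  0.08      ] [ 0.56511629 -0.02689249  0.08      ]
scene foot [[0.5603, -0.291, 0.012], [0.6833, -0.2576, 0.012], [0.6551, -0.1691, 0.012]]
platehole scene [ 0.59031878 -0.10133495  0.08      ]
origin from foot [ 0.55117543 -0.0269978 ]  from sleeve end [ 0.54976043 -0.02871347]
[ 83.97781699 311.91645938] [244.25089885  59.05336404]
```

The rows are not in the units I measure in: shifts go in shares of 1000 mm and turns go in shares of pi rad. I convert before sending: -515 mm / 1000 = -0.515, 351 mm / 1000 = 0.351, -0.916 rad / 3.1416 = -0.2916.

Request:
jog_arm(targets=[[[0.351,-0.515,-0.03,0,0,-0.2916,0],[0.351,-0.515,-0.03,0,0,-0.2916,0],[0.351,-0.515,-0.03,0,0,-0.2916,0],[0.351,-0.515,-0.03,0,0,-0.2916,0],[0.351,-0.515,-0.03,0,0,-0.2916,0],[0.351,-0.515,-0.03,0,0,-0.2916,0],[0.351,-0.515,-0.03,0,0,-0.2916,0],[0.351,-0.515,-0.03,0,0,-0.2916,0],[0.351,-0.515,-0.03,0,0,-0.2916,0],[0.351,-0.515,-0.03,0,0,-0.2916,0],[0.351,-0.515,-0.03,0,0,-0.2916,0],[0.351,-0.515,-0.03,0,0,-0.2916,0],[0.351,-0.515,-0.03,0,0,-0.2916,0],[0.351,-0.515,-0.03,0,0,-0.2916,0]]], force=40)

```text
time_s: 2.85
position: [0.5502, -0.0283, 0.2745]
eef_rot: [1.906, 2.496, 0.001]
ft_force: [0.8, -0.6, 0.1]
opening: 1.002
grasp_force: 0.0
```

Request:
jog_arm(targets=[[[0,-0.001,-0.06,0,0,0,0],[0,-0.001,-0.11,0,0,0,0],[0,-0.001,-0.135,0,0,0,0],[0,-0.001,-0.142,0,0,0,0],[0,-0.001,-0.142,0,0,0,0],[0,-0.001,-0.142,0,0,0,0]]])

```text
time_s: 3.6
position: [0.5512, -0.0303, 0.1338]
eef_rot: [1.907, 2.493, 0.002]
ft_force: [-0.3, -0.1, 0.9]
opening: 0.998
grasp_force: 0.0
```

Run:
```python
from h import *
f=r.grab_frame("scene")[140:245,160:300]; g=r.grab_frame("top")[155:225,200:340]
cv2.imwrite("pics/m2.png",cv2.resize(f[:,:,::-1],(800,600),interpolation=cv2.INTER_CUBIC))
s=r.read_state(); print(s["position"],s["ft_force"],s["time_s"])
```

```text
[ 0.55107448 -0.03039961  0.13337494] [ 1.20849457 -0.15657022  0.01397604] 3.7
```

View pics/m2.png

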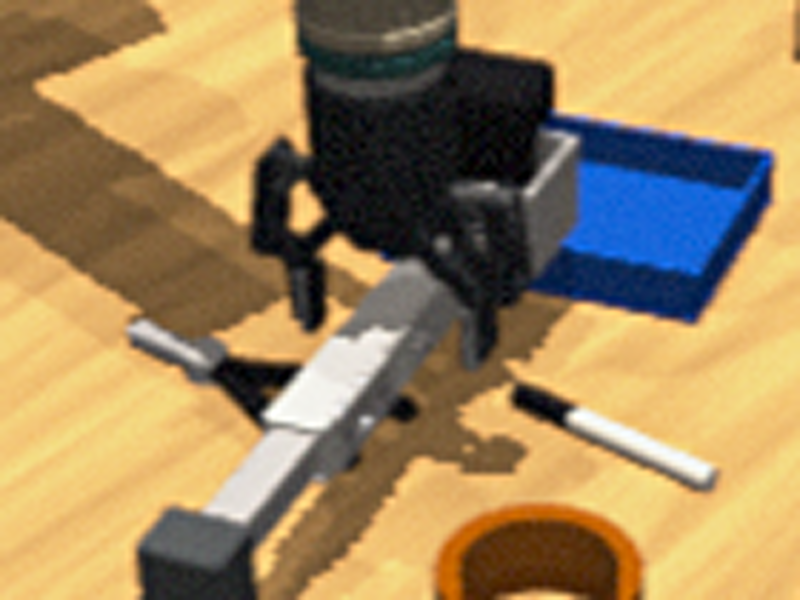

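The fingers straddle the sleeve at the button: tips at (308,320) and (478,360), with the plate further back at (345,450). Closing now.

Request:
jog_arm(targets=[[[0,0,-0.001,0,0,0,0.4],[0,0,-0.001,0,0,0,0.5],[0,0,-0.001,0,0,0,0.6],[0,0,-0.001,0,0,0,0.7],[0,0,-0.001,0,0,0,0.7],[0,0,-0.001,0,0,0,0.7],[0,0,-0.001,0,0,0,0.7],[0,0,-0.001,0,0,0,0.7]]], force=40)

```text
time_s: 4.7
position: [0.5495, -0.0307, 0.1314]
eef_rot: [-1.907, -2.494, 0.004]
ft_force: [-10.0, -1.9, 8.3]
opening: 0.371
grasp_force: 41.4
```

To row units: -1.6 mm / 1000 = -0.0016, 1.2 mm / 1000 = 0.0012.

Request:
jog_arm(targets=[[[-0.001,-0.0003,0.0007,0,0,0,0.7],[-0.0016,-0.0004,0.0012,0,0,0,0.7],[-0.0016,-0.0004,0.0012,0,0,0,0.7]]])

```text
time_s: 5.08
position: [0.5492, -0.0307, 0.1315]
eef_rot: [1.908, 2.495, 0.001]
ft_force: [7.2, 0.2, -5.4]
opening: 0.371
grasp_force: 40.8
```

To row units: 1.2 mm / 1000 = 0.0012, 0.7 mm / 1000 = 0.0007.

Request:
jog_arm(targets=[[[0.0007,0.0002,-0.0005,0,0,0,0.7],[0.0004,0.0007,-0.0005,0,0,0,0.7],[0.0004,0.0012,-0.0005,0,0,0,0.7],[0.0004,0.0012,-0.0005,0,0,0,0.7]]])

```text
time_s: 5.58
position: [0.5491, -0.0299, 0.1315]
eef_rot: [1.909, 2.495, -0.001]
ft_force: [-0.5, -6.1, -0.8]
opening: 0.374
grasp_force: 41.5
```

To row units: 0.6 mm / 1000 = 0.0006, 0.3 mm / 1000 = 0.0003.

Request:
jog_arm(targets=[[[-0.0001,0.0003,0,0,0,0,0.7],[-0.0002,0.0006,0,0,0,0,0.7],[-0.0002,0.0006,0,0,0,0,0.7]]])

```text
time_s: 5.95
position: [0.5489, -0.0292, 0.1315]
eef_rot: [-1.909, -2.495, 0.001]
ft_force: [-0.8, -4.9, -1.2]
opening: 0.369
grasp_force: 41.5
```

To row units: 0.8 mm / 1000 = 0.0008, 0.4 mm / 1000 = 0.0004.

Request:
jog_arm(targets=[[[-0.0001,0.0004,0,0,0,0,0.7],[-0.0002,0.0008,0,0,0,0,0.7],[-0.0002,0.0008,0,0,0,0,0.7]]])

```text
time_s: 6.32
position: [0.5487, -0.0284, 0.1315]
eef_rot: [-1.908, -2.495, 0.001]
ft_force: [-0.9, -4.5, -1.1]
opening: 0.369
grasp_force: 41.5
```

To row units: 0.8 mm / 1000 = 0.0008, 0.4 mm / 1000 = 0.0004.

Request:
jog_arm(targets=[[[-0.0001,0.0004,0,0,0,0,0.7],[-0.0002,0.0008,0,0,0,0,0.7],[-0.0002,0.0008,0,0,0,0,0.7]]])

```text
time_s: 6.7
position: [0.5485, -0.0276, 0.1315]
eef_rot: [-1.909, -2.495, 0.001]
ft_force: [-1.6, -5.6, -0.8]
opening: 0.371
grasp_force: 41.5
```

To row units: 0.7 mm / 1000 = 0.0007, 0.4 mm / 1000 = 0.0004.

Request:
jog_arm(targets=[[[-0.0001,0.0004,0,0,0,0,0.7],[-0.0002,0.0007,0,0,0,0,0.7],[-0.0002,0.0007,0,0,0,0,0.7]]])

```text
time_s: 7.08
position: [0.5483, -0.0271, 0.1315]
eef_rot: [1.909, 2.495, -0.002]
ft_force: [-0.2, -6.1, -1.4]
opening: 0.371
grasp_force: 41.4
```

To row units: 0.7 mm / 1000 = 0.0007, 0.4 mm / 1000 = 0.0004.

Request:
jog_arm(targets=[[[-0.0001,0.0004,0,0,0,0,0.7],[-0.0002,0.0007,0,0,0,0,0.7],[-0.0002,0.0007,0,0,0,0,0.7]]])

```text
time_s: 7.45
position: [0.5482, -0.0266, 0.1315]
eef_rot: [1.909, 2.495, -0.002]
ft_force: [-0.2, -7.5, -1.4]
opening: 0.373
grasp_force: 41.3
```

To row units: 0.7 mm / 1000 = 0.0007, 0.4 mm / 1000 = 0.0004.

Request:
jog_arm(targets=[[[-0.0001,0.0004,0,0,0,0,0.7],[-0.0002,0.0007,0,0,0,0,0.7],[-0.0002,0.0007,0,0,0,0,0.7]]])

```text
time_s: 7.82
position: [0.548, -0.0261, 0.1315]
eef_rot: [1.909, 2.494, -0.002]
ft_force: [1.7, -8.3, -2.1]
opening: 0.367
grasp_force: 41.0
```

To row units: 0.7 mm / 1000 = 0.0007, 0.4 mm / 1000 = 0.0004.

Request:
jog_arm(targets=[[[-0.0001,0.0004,0,0,0,0,0.7],[-0.0002,0.0007,0,0,0,0,0.7],[-0.0002,0.0007,0,0,0,0,0.7]]])

```text
time_s: 8.2
position: [0.5479, -0.0257, 0.1315]
eef_rot: [1.908, 2.494, -0.003]
ft_force: [1.6, -10.4, -2.4]
opening: 0.372
grasp_force: 41.0
```

To row units: 0.5 mm / 1000 = 0.0005, 0.3 mm / 1000 = 0.0003.

Request:
jog_arm(targets=[[[-0.0001,0.0003,0,0,0,0,0.7],[-0.0001,0.0005,0,0,0,0,0.7],[-0.0001,0.0005,0,0,0,0,0.7]]])

```text
time_s: 8.57
position: [0.5478, -0.0254, 0.1315]
eef_rot: [1.908, 2.493, -0.003]
ft_force: [1.3, -10.6, -2.7]
opening: 0.369
grasp_force: 41.0
```

To row units: 0.5 mm / 1000 = 0.0005, 0.3 mm / 1000 = 0.0003.

Request:
jog_arm(targets=[[[-0.0001,0.0003,0,0,0,0,0.7],[-0.0001,0.0005,0,0,0,0,0.7],[-0.0001,0.0005,0,0,0,0,0.7]]])

```text
time_s: 8.95
position: [0.5477, -0.0252, 0.1315]
eef_rot: [1.908, 2.493, -0.003]
ft_force: [1.4, -11.1, -2.9]
opening: 0.366
grasp_force: 41.0
```

To row units: 0.5 mm / 1000 = 0.0005, 0.3 mm / 1000 = 0.0003.

Request:
jog_arm(targets=[[[-0.0001,0.0003,0,0,0,0,0.7],[-0.0001,0.0005,0,0,0,0,0.7],[-0.0001,0.0005,0,0,0,0,0.7]]])

```text
time_s: 9.32
position: [0.5477, -0.0249, 0.1315]
eef_rot: [1.908, 2.492, -0.004]
ft_force: [2.3, -13.5, -3.0]
opening: 0.373
grasp_force: 41.0
```

To row units: 0.4 mm / 1000 = 0.0004, 0.2 mm / 1000 = 0.0002.

Request:
jog_arm(targets=[[[-0.0001,0.0002,0,0,0,0,0.7],[-0.0001,0.0004,0,0,0,0,0.7],[-0.0001,0.0004,0,0,0,0,0.7]]])

```text
time_s: 9.7
position: [0.5472, -0.0231, 0.1315]
eef_rot: [-1.909, -2.495, 0.002]
ft_force: [-1.7, -6.0, 0.1]
opening: 0.367
grasp_force: 41.1
```

The button ducked: the force dropped and the sleeve jumped about 2 mm. Now sliding freely to just short of the earliest lock point.

To row units: 32 mm / 1000 = 0.032, -7.9 mm / 1000 = -0.0079.

Request:
jog_arm(targets=[[[-0.0008,0.0029,0,0,0,0,0.7],[-0.0016,0.0058,0,0,0,0,0.7],[-0.0024,0.0087,0,0,0,0,0.7],[-0.0031,0.0116,0,0,0,0,0.7],[-0.0039,0.0145,0,0,0,0,0.7],[-0.0047,0.0174,0,0,0,0,0.7],[-0.0055,0.0203,0,0,0,0,0.7],[-0.0063,0.0232,0,0,0,0,0.7],[-0.0071,0.0261,0,0,0,0,0.7],[-0.0079,0.029,0,0,0,0,0.7],[-0.0084,0.031,0,0,0,0,0.7],[-0.0087,0.032,0,0,0,0,0.7],[-0.0087,0.032,0,0,0,0,0.7]]])

```text
time_s: 11.32
position: [0.5382, 0.0092, 0.1315]
eef_rot: [-1.908, -2.494, 0.002]
ft_force: [-5.0, -3.7, 1.0]
opening: 0.367
grasp_force: 41.2
```

To row units: 5 mm / 1000 = 0.005, 4.5 mm / 1000 = 0.0045.

Request:
jog_arm(targets=[[[-0.0009,0.0015,0,0,0,0,0.7],[-0.0014,0.003,0,0,0,0,0.7],[-0.0018,0.0045,0,0,0,0,0.7],[-0.0019,0.005,0,0,0,0,0.7],[-0.0019,0.005,0,0,0,0,0.7]]])

```text
time_s: 11.95
position: [0.5367, 0.0144, 0.1315]
eef_rot: [-1.908, -2.495, 0.001]
ft_force: [-1.9, -5.1, -0.9]
opening: 0.37
grasp_force: 40.9
```

To row units: 2 mm / 1000 = 0.002, 1 mm / 1000 = 0.001.

Request:
jog_arm(targets=[[[-0.0003,0.001,0,0,0,0,0.7],[-0.0005,0.002,0,0,0,0,0.7],[-0.0005,0.002,0,0,0,0,0.7]]])

```text
time_s: 12.32
position: [0.5361, 0.0164, 0.1315]
eef_rot: [-1.908, -2.495, 0.001]
ft_force: [-1.5, -5.0, -1.2]
opening: 0.368
grasp_force: 40.9
```

To row units: 2 mm / 1000 = 0.002, 1 mm / 1000 = 0.001.

Request:
jog_arm(targets=[[[-0.0003,0.001,0,0,0,0,0.7],[-0.0005,0.002,0,0,0,0,0.7],[-0.0005,0.002,0,0,0,0,0.7]]])

```text
time_s: 12.7
position: [0.5356, 0.0183, 0.1315]
eef_rot: [-1.908, -2.495, 0.001]
ft_force: [-1.4, -4.7, -0.7]
opening: 0.368
grasp_force: 40.9
```

To row units: 2 mm / 1000 = 0.002, 1 mm / 1000 = 0.001.

Request:
jog_arm(targets=[[[-0.0003,0.001,0,0,0,0,0.7],[-0.0005,0.002,0,0,0,0,0.7],[-0.0005,0.002,0,0,0,0,0.7]]])

```text
time_s: 13.08
position: [0.535, 0.0203, 0.1315]
eef_rot: [-1.908, -2.495, 0.001]
ft_force: [-2.7, -4.4, -0.7]
opening: 0.371
grasp_force: 41.0
```

To row units: 2 mm / 1000 = 0.002, 1 mm / 1000 = 0.001.

Request:
jog_arm(targets=[[[-0.0003,0.001,0,0,0,0,0.7],[-0.0006,0.002,0,0,0,0,0.7],[-0.0006,0.002,0,0,0,0,0.7]]])

```text
time_s: 13.45
position: [0.5345, 0.0223, 0.1315]
eef_rot: [-1.908, -2.495, 0.001]
ft_force: [-1.8, -5.2, -0.6]
opening: 0.362
grasp_force: 41.0
```

To row units: 2 mm / 1000 = 0.002, 1 mm / 1000 = 0.001.

Request:
jog_arm(targets=[[[-0.0003,0.001,0,0,0,0,0.7],[-0.0006,0.002,0,0,0,0,0.7],[-0.0006,0.002,0,0,0,0,0.7]]])

```text
time_s: 13.82
position: [0.5339, 0.0245, 0.1315]
eef_rot: [-1.908, -2.495, 0.001]
ft_force: [-3.7, -3.3, -0.9]
opening: 0.371
grasp_force: 41.0
```

To row units: 1.5 mm / 1000 = 0.0015, 0.7 mm / 1000 = 0.0007.

Request:
jog_arm(targets=[[[-0.0003,0.0007,0,0,0,0,0.7],[-0.0005,0.0015,0,0,0,0,0.7],[-0.0005,0.0015,0,0,0,0,0.7]]])

```text
time_s: 14.2
position: [0.5334, 0.0261, 0.1315]
eef_rot: [-1.908, -2.495, 0.0]
ft_force: [-4.4, -3.3, -0.4]
opening: 0.363
grasp_force: 41.0
```

Request:
jog_arm(targets=[[[-0.0004,0.0007,0,0,0,0,0.7],[-0.0007,0.0015,0,0,0,0,0.7],[-0.0007,0.0015,0,0,0,0,0.7]]])

```text
time_s: 14.58
position: [0.5329, 0.0278, 0.1315]
eef_rot: [-1.908, -2.495, -0.001]
ft_force: [-2.6, -0.2, -1.7]
opening: 0.369
grasp_force: 40.8
```

To row units: 1 mm / 1000 = 0.001, 0.5 mm / 1000 = 0.0005.

Request:
jog_arm(targets=[[[-0.0002,0.0005,0,0,0,0,0.7],[-0.0004,0.001,0,0,0,0,0.7],[-0.0004,0.001,0,0,0,0,0.7]]])

```text
time_s: 14.95
position: [0.5326, 0.0286, 0.1315]
eef_rot: [-1.908, -2.495, -0.001]
ft_force: [1.2, 0.7, -4.7]
opening: 0.37
grasp_force: 40.6
```

To row units: 1 mm / 1000 = 0.001, 0.5 mm / 1000 = 0.0005.

Request:
jog_arm(targets=[[[-0.0001,0.0005,0,0,0,0,0.7],[-0.0002,0.001,0.0002,0,0,0,0.7],[-0.0002,0.001,0.0002,0,0,0,0.7]]])

```text
time_s: 15.32
position: [0.5323, 0.0297, 0.1315]
eef_rot: [-1.908, -2.495, -0.001]
ft_force: [1.6, 3.2, -6.5]
opening: 0.369
grasp_force: 40.2
```

The force along the slide has turned odd, so I'll look before pulling further.

Run:
```python
from h import *
f=r.grab_frame("scene")[135:240,160:300]
cv2.imwrite("pics/m3.png",cv2.resize(f[:,:,::-1],(800,600),interpolation=cv2.INTER_CUBIC))
s=r.read_state(); print(s["position"],s["ft_force"],s["moment"],s["effort"],s["joint_positions"],s["time_s"])
```

```text
[0.53231748 0.02967477 0.13150723] [ 2.09193072  2.77672429 -6.53971405] [0.19355496 0.29621236 0.34489287] [ -1.59901321 -45.36388636 -35.97723126  -0.40772701  -0.10854
   0.30510706] [-1.38552951e-02  2.03329487e-01  1.58921234e+00  7.25981935e-04
  1.34921485e+00 -2.79172351e-01] 15.375
```

View pics/m3.png

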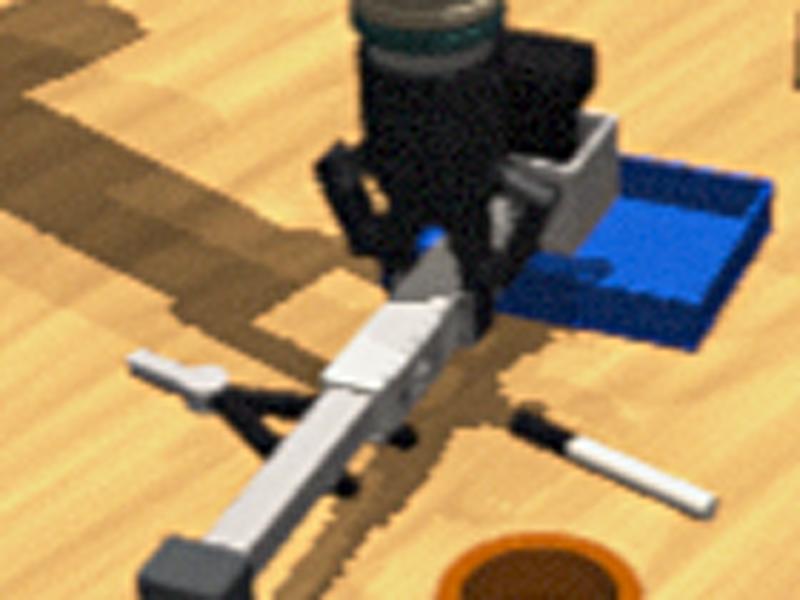

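Run:
```python
from h import *
T4=lambda uv:((uv-[160,135]+.5)/.175-.5).round(1)
o=np.array([.5503,-.0300]); th=np.radians(15.6); d=np.array([-np.sin(th),np.cos(th)]); u=np.array([np.cos(th),np.sin(th)])
P=lambda x,y,z:np.r_[o+u*x+d*y,z]
for y in (-8,0,8): print(y,"button18",T4(proj("scene",P(.018,y/1e3,.08))),"tip",T4(proj("scene",P(.0225,y/1e3,.08))))
print("sleeve -y end top edges for slide 62:",T4(proj("scene",P(-.016,-.108+.062,.096))),T4(proj("scene",P(.016,-.108+.062,.096))))
g=r.grab_frame("scene")[175:215,215:255]
cv2.imwrite("pics/m4.png",cv2.resize(g[:,:,::-1],(600,600),interpolation=cv2.INTER_CUBIC))
```

```text
-8 button18 [421.  375.7] tip [429.  377.5]
0 button18 [427.4 367.5] tip [435.4 369.3]
8 button18 [433.8 359.5] tip [441.8 361.2]
sleeve -y end top edges for slide 62: [326.4 375.2] [384.2 388.3]
```

View pics/m4.png

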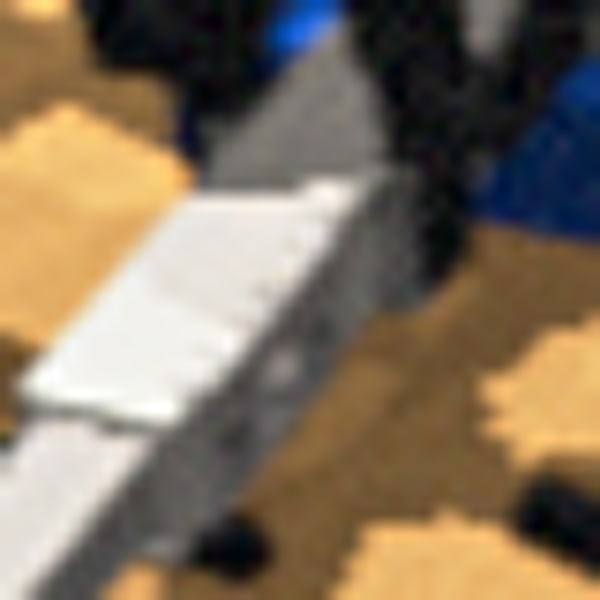

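The bright spot at about (285,362) is native pixel (234,199), exactly the button's initial position, so the button is emerging in the plate hole. Its dome pushing on the hole edge explains the outward force. I'll go on in small steps.

To row units: 1 mm / 1000 = 0.001, 0.5 mm / 1000 = 0.0005.

Request:
jog_arm(targets=[[[-0.0002,0.0005,0,0,0,0,0.7],[-0.0003,0.001,0.0003,0,0,0,0.7],[-0.0003,0.001,0.0003,0,0,0,0.7]]])

```text
time_s: 15.8
position: [0.5321, 0.0303, 0.1315]
eef_rot: [1.908, 2.495, -0.0]
ft_force: [5.0, 0.8, -12.8]
opening: 0.368
grasp_force: 40.8
```

To row units: -0.7 mm / 1000 = -0.0007, 0.6 mm / 1000 = 0.0006.

Request:
jog_arm(targets=[[[0.0002,0.0003,-0.0004,0,0,0,0.7],[0.0002,0.0006,-0.0007,0,0,0,0.7],[0.0002,0.0006,-0.0007,0,0,0,0.7]]])

```text
time_s: 16.18
position: [0.5321, 0.0306, 0.1315]
eef_rot: [-1.909, -2.495, 0.001]
ft_force: [-0.8, -3.4, -6.3]
opening: 0.37
grasp_force: 41.6
```

To row units: 0.8 mm / 1000 = 0.0008, -0.5 mm / 1000 = -0.0005.

Request:
jog_arm(targets=[[[-0.0001,0.0004,-0.0003,0,0,0,0.7],[-0.0002,0.0008,-0.0005,0,0,0,0.7],[-0.0002,0.0008,-0.0005,0,0,0,0.7]]])

```text
time_s: 16.55
position: [0.5319, 0.0315, 0.1315]
eef_rot: [-1.909, -2.495, 0.001]
ft_force: [-4.3, -4.2, -1.0]
opening: 0.37
grasp_force: 42.3
```

Request:
jog_arm(targets=[[[-0.0002,0.0003,0,0,0,0,0.7],[-0.0004,0.0008,0,0,0,0,0.7],[-0.0004,0.0008,0,0,0,0,0.7]]])

```text
time_s: 16.92
position: [0.5316, 0.0324, 0.1315]
eef_rot: [1.909, 2.495, -0.001]
ft_force: [-4.4, -3.0, -1.0]
opening: 0.371
grasp_force: 42.3
```

To row units: 0.8 mm / 1000 = 0.0008, -0.5 mm / 1000 = -0.0005.

Request:
jog_arm(targets=[[[-0.0003,0.0004,0,0,0,0,0.7],[-0.0005,0.0008,0,0,0,0,0.7],[-0.0005,0.0008,0,0,0,0,0.7]]])

```text
time_s: 17.3
position: [0.5313, 0.0334, 0.1315]
eef_rot: [1.908, 2.495, 0.0]
ft_force: [-4.3, -2.9, 3.2]
opening: 0.368
grasp_force: 42.6
```

To row units: 0.9 mm / 1000 = 0.0009, -0.6 mm / 1000 = -0.0006.

Request:
jog_arm(targets=[[[-0.0004,0.0004,0,0,0,0,0.7],[-0.0006,0.0009,0,0,0,0,0.7],[-0.0006,0.0009,0,0,0,0,0.7]]])

```text
time_s: 17.68
position: [0.5311, 0.034, 0.1315]
eef_rot: [1.908, 2.494, 0.001]
ft_force: [-0.3, -4.7, 2.9]
opening: 0.372
grasp_force: 42.7
```

To row units: 0.8 mm / 1000 = 0.0008, 0.4 mm / 1000 = 0.0004.

Request:
jog_arm(targets=[[[-0.0001,0.0004,0,0,0,0,0.7],[-0.0002,0.0008,0,0,0,0,0.7],[-0.0002,0.0008,0,0,0,0,0.7]]])

```text
time_s: 18.05
position: [0.531, 0.0344, 0.1315]
eef_rot: [1.907, 2.493, 0.0]
ft_force: [-0.6, -8.0, 2.3]
opening: 0.372
grasp_force: 42.8
```

The sleeve has met the stop. I'll raise the pull to about 11–12 N at the wrist, of which about 2 N is sleeve friction.

To row units: 0.8 mm / 1000 = 0.0008, 0.4 mm / 1000 = 0.0004.

Request:
jog_arm(targets=[[[-0.0001,0.0004,0,0,0,0,0.7],[-0.0002,0.0008,0,0,0,0,0.7],[-0.0002,0.0008,0,0,0,0,0.7]]])

```text
time_s: 18.42
position: [0.5308, 0.0347, 0.1315]
eef_rot: [1.907, 2.492, -0.001]
ft_force: [1.2, -8.8, 2.7]
opening: 0.368
grasp_force: 42.8
```

To row units: 0.7 mm / 1000 = 0.0007, 0.4 mm / 1000 = 0.0004.

Request:
jog_arm(targets=[[[-0.0001,0.0004,0,0,0,0,0.7],[-0.0001,0.0007,0,0,0,0,0.7],[-0.0001,0.0007,0,0,0,0,0.7]]])

```text
time_s: 18.8
position: [0.5308, 0.035, 0.1315]
eef_rot: [1.907, 2.492, -0.002]
ft_force: [0.3, -12.2, 1.5]
opening: 0.368
grasp_force: 42.9
```

Request:
jog_arm(targets=[[[0,0,0,0,0,0,0.7],[0,0,0,0,0,0,0.7],[0,0,0,0,0,0,0.7]]])

```text
time_s: 19.18
position: [0.5308, 0.035, 0.1315]
eef_rot: [1.907, 2.492, -0.001]
ft_force: [0.9, -11.7, 2.1]
opening: 0.366
grasp_force: 42.9
```

Request:
jog_arm(targets=[[[0,0,0,0,0,0,0.7],[0,0,0,0,0,0,0.7],[0,0,0,0,0,0,0.7]]])

```text
time_s: 19.55
position: [0.5308, 0.035, 0.1315]
eef_rot: [1.908, 2.492, -0.002]
ft_force: [0.8, -11.5, 2.2]
opening: 0.367
grasp_force: 42.9
```

To row units: -1.6 mm / 1000 = -0.0016, -0.8 mm / 1000 = -0.0008.

Request:
jog_arm(targets=[[[0.0002,-0.0008,0,0,0,0,0.7],[0.0004,-0.0016,0,0,0,0,0.7],[0.0004,-0.0016,0,0,0,0,0.6],[0.0004,-0.0016,0,0,0,0,0.4],[0.0004,-0.0016,0,0,0,0,0],[0.0004,-0.0016,0,0,0,0,0],[0.0004,-0.0016,0,0,0,0,0],[0.0004,-0.0016,0,0,0,0,0]]])

```text
time_s: 20.55
position: [0.5305, 0.035, 0.1309]
eef_rot: [1.908, 2.495, 0.0]
ft_force: [-0.3, 0.7, 0.5]
opening: 1.006
grasp_force: 0.0
```

To row units: 180 mm / 1000 = 0.18, -120 mm / 1000 = -0.12.

Request:
jog_arm(targets=[[[0,0,0.03,0,0,0,0],[0,0,0.08,0,0,0,0],[0,0,0.14,0,0,0,0],[-0.06,0,0.18,0,0,0,0],[-0.12,0,0.18,0,0,0,0],[-0.12,0,0.18,0,0,0,0],[-0.12,0,0.18,0,0,0,0]]])

```text
time_s: 21.42
position: [0.4106, 0.0349, 0.3113]
eef_rot: [1.908, 2.494, 0.002]
ft_force: [-0.0, 0.3, -0.1]
opening: 0.999
grasp_force: 0.0
```

Run:
```python
from h import *
f=r.grab_frame("scene"); t=r.grab_frame("top")
a=cv2.resize(f[145:225,190:270,::-1],(400,400),interpolation=cv2.INTER_CUBIC)
b=cv2.resize(t[165:215,210:310,::-1],(800,400),interpolation=cv2.INTER_CUBIC)[:,:400]
c=cv2.resize(t[165:215,230:280,::-1],(400,400),interpolation=cv2.INTER_CUBIC)
cv2.imwrite("pics/m5.png",np.hstack([a,c])); s=r.read_state(); print(s["ft_force"],s["time_s"])
```

```text
[-0.2350929   0.4146755   0.04574675] 21.525
```

View pics/m5.png

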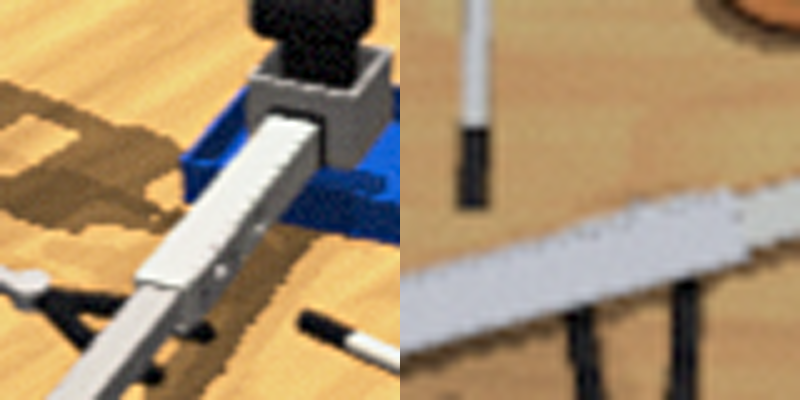

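The cradle is out over the tray, and the button shows at (222,270) in the left pane, native pixel (234,199), standing in the plate hole. Nothing else has moved.

```bash
python3 -c "
from plant import r
print(r.hand_in())"
```

```text
the job is handed in; nothing more can be done
None
```

The scanner arm is one hole longer: the sleeve slid out about 67 mm, the button stands in the plate's hole, and a steady pull of about 10 N (12 N at the wrist less about 2 N friction) held for 0.75 s before I let go; peak button load was an estimated 12 N, nothing else was seen to move, and the job was handed in at about 21.5 s (no verdict was shown).

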